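# Wind the tilting bin over with its crank

### The arm

A 6-joint arm with a two-finger parallel gripper is mounted at the origin on the work surface. World frame = base frame: x ahead of the robot, y to its left, z up, the work surface at z = 0. Lengths are in m, angles in degrees, forces in N, time in s.
With the tool pointing down it reaches from about 0.325 to 0.75 m from the base axis. Payload 7.6 kg.
Tool frame: the origin (TCP) lies midway between the tips of the shut fingers; the grasp point (between the pads) lies 19 mm behind it; z points along the fingers, x is the direction in which the jaws open and shut, and the axes are right-handed (so a half turn about z gives the same grasp; the last joint's range is limited). The gripper opens to 85 mm and grips with 20 to 120 N. Pads are 22 mm wide; open, the fingers measure 114 mm over their backs; the gripper's body (76 mm by 85 mm) begins 54 mm behind the grasp point. The pads swing forward as they close: fully open they stand 13 mm farther back than shut.
Start: joints at [72.577, 2.991, 80.254, -0, 96.75, -4.028], TCP at [0.122, 0.511, 0.231] pointing down, gripper open.
Joint ranges: [-166.34, 166.34], [-52.06, 124.39], [6.96, 135.62], [-60.46, 240.46], [14.63, 156.25], [-167.68, 167.68]. Speed limits (degrees/s): [147.25, 147.25, 172.46, 180, 180, 180].

### API

Orientations are given as [roll, pitch, yaw] about the fixed x, y, z axes, in that order (R = Rz(yaw) Ry(pitch) Rx(roll)).
In Python, from plant import * gives the robot as it stands.
- The arm moves only by the tool step_arm, never from a script. Its argument "increments" is a list that holds one entry, the list of rows, each a list of 6 numbers: the shift along the tool's x, y, z in mm, then the turn, a rotation vector about the tool's x, y, z in degrees. In form: [[[x, y, z, ax, ay, az], ...]]. A call has 1 to 20 rows; each row is the pose to reach, as a shift and turn from the pose commanded when the call began, along the tool's axes at that moment; what a row does not reach only later rows make up. A row lasts 1/8 s, in which the tool goes at most 62.5 mm and 10.7 degrees, less where a joint would pass 70% of its speed; a pose out of reach is approached as far as the arm can. A call with a gripper value outside its range is refused whole. "hand" is the finger opening in mm, from 0 to 85.4, set as the call begins (left out, the last holds). The fingers move at their own pace and stop on an object; the grip force is fixed at half the most. Time passes only in rows, so rows that repeat a pose let the fingers close. It gives the time, the measured TCP pose, the force and the opening at its end, in the units of the state.
- get_state(): the state, without advancing time (a new reading comes with each control period).
- grab_frame(name): name is "scene" or "top" or "wrist"; returns a dict with "img" (384x512x3 uint8, red, green, blue), "intrinsics" (3x3 intrinsics, pixels), "k1" (the pictures are not rectified: a ray, as slopes to the right and down, at radius r is drawn at 1 + k1 r^2 times it, then the intrinsics apply), "eye" and "orientation" of the camera in the world; the wrist camera has in their place "tool_from_camera" (4x4, takes a point from camera to tool coordinates, whose origin is the TCP and whose axes are the tool frame's). Camera axes: x right, y down, z forward; pixel columns grow to the right and rows downward; lengths in m; the calibration is good to about 2 mm. A picture is of the moment at which its call begins: read the wrist's pose just before it. There is no depth.
- hand_in(): hands the job in, once; it reports no verdict.
Trained networks look in a picture, given as the dict that the camera call returned (one of the last four; its "shot" number tells which), for a name from the list of things; names that differ only in an ending like _2 or _b are one class to them, and where a whole thing is asked for, a point or a joint stands for the part that bears it (a point fixed in the world has none). Each returns a list of dicts, best first, with "conf" (0 to 1); they miss things now and then, are a little off and sometimes report something else, mostly with a low value. They report only what shows in the picture. A call takes as long as a camera call.
- cut_out(target, picture): "pixels" (384x512 bool, what is visible of it) and "box" ([left, top, right, bottom] in pixels, round what is visible of it).
The state is a dict: "t": time; "joint_pos": joint angles; "qd": joint speeds; "tau": joint torques, N m; "eef_pos": TCP position; "tcp_rot": TCP orientation; "force": force on the tool from outside, world axes, zero at the start; "moment": the same for the moment, N m; "opening": opening from 0.0 (shut) to 1.0 (fully open).
Only numpy, scipy, OpenCV 4.12 (cv2) and the standard library are available. Lean on these libraries where they do the work, as an engineer would, in place of code of your own. Each camera call takes 0.05 s, during which the arm holds its last target.

### The job

Fit the loose crank onto the slanting square shaft of the tilting bin's gearbox, pushed fully home, and wind it clockwise through full turns until the bin is tipped to about 45 degrees and all three stray puzzle pieces have slid out of it into the round bamboo tray. Leave the crank seated on the shaft, the bin standing tipped, and the tray and everything else on the bench where they were.

Things in the scene. Friction and masses are not known exactly. Their poses are not given: they have to be found in the camera images.
- crank_mid (a point): Loose steel crank: centre of its hub, half-way up. The hub is a square bar 28 x 28 mm, 62 mm tall, standing on the bench on its lower end (this point 31 mm up). z runs up the hub, x along the crank's arm, y across; the hub's sides face x and y. The arm, 12 mm wide, 31 to 37 mm above the hub's lower end, runs out along +x. About 0.3 kg, centre of mass within 10 mm of the hub's axis.
- crank_mouth (a point): Centre of the mouth of the crank's square socket, in the middle of the hub's lower end, 31 mm below crank_mid; same axes. The socket is 14 mm wide, its sides along x and y, and 35 mm deep.
- crank_grip (a point): Centre of the crank's turned wooden grip: an upright round handle 19 mm thick, 52 mm long (40 to 92 mm above the hub's lower end; this point 66 mm), 60 mm out from the hub's axis along +x. Same axes as crank_mid. It spins freely on its pin, so it can be held without twisting while it goes round.
- shaft_seat (a point): Root of the gearbox's square steel shaft: on its axis, in the face of the 25 mm round collar that the hub's lower end must meet. z runs out along the shaft, upwards and leaning 35 degrees from vertical towards the tray; x and y do not turn with the shaft. It lies 187 mm above the bench; a tube 46 mm thick is below the collar. Turning clockwise, looking down onto the shaft's end, tips the bin.
- shaft_tip (a point): Free end of the shaft, 32 mm out along its axis. From the collar the shaft is 12 mm square for 24 mm (upper edges bevelled), then a round nose 10 mm thick. How far the square is turned differs each time and is not told: feel or look. A hub on the nose but out of line with the square stops 20 to 24 mm short of the collar. It goes on with 1 mm to spare a side, up to 10 degrees out of line.
- bin (a joint): Tilt of the bin on its pivots, rad: level, within 0.05 of 0, at the start; grows as its open front goes down to the tray; end stop at 0.95. It is driven only by the shaft, through a worm that locks it: one full turn of the crank tips it 20 degrees (1/18 of the shaft's turn). Turning takes 0.2 to 0.3 N m, about 4 N at the grip, and it stays where it is left.
- tipper: Wooden stand with bin and gearbox, fixed to the bench. Origin on the bench under the middle of the pivot line; x points away from the tray, y along the pivots, z up. Gearbox on the -y side to y = -194 mm, its shaft at x -69, y -150 mm; cheeks 90 to 108 mm each side. Pivots 140 mm up. The bin is 166 mm wide, 100 mm before and 75 behind the pivots; when level its walls end 182 mm up.
- tray_floor (a point): Round bamboo tray under the bin's front, 250 mm across the rim, 24 mm high, inner floor about 215 mm across. This point is the centre of its inner floor, 6 mm above the bench.
- piece_l_mid (a point): Stray wooden puzzle piece in the bin, an L of three 16 mm cubes, 16 mm thick; point at its centre.
- piece_i_mid (a point): Stray wooden puzzle piece in the bin, a bar 48 x 16 x 16 mm; point at its centre.
- piece_t_mid (a point): Stray wooden puzzle piece in the bin, a T of four 16 mm cubes (48 x 32 mm), 16 mm thick; point near its centre.
- cup: Copper cup, 72 mm across, 85 mm high; origin under its centre. Bystander.
- paperweight: Domed glass paperweight, 72 mm across, 44 mm high; origin under its centre. Bystander.
- burr: Wooden six-piece burr puzzle, 76 mm across each way; origin under its centre. Bystander.
- puzzle_box: Striped wooden trick box 80 x 60 x 46 mm; origin under its centre. Bystander.
- spool: Turned wooden spool, 48 mm across, 56 mm high; origin under its centre. Bystander.
- jar: Closed glass jar, 68 mm across, 85 mm high; origin under its centre. Bystander.
- duster: Brush lying on the bench, 180 mm long. Bystander.

How it is judged:
By the outcome, as a careful person would: the job done as asked, in the order asked, and still so for the second after the job is handed in, with the robot touching nothing.
It also fails if it takes over 70 s, if anything falls off the work surface, if the arm or the gripper's body presses on something with over 40 N, if the wrist force passes 120 N, or if a joint passes its speed limit or range.

## Working session

There is one attempt and no reset: what is moved stays moved. The work goes in short steps, Python scripts to look and compute and a tool call to move; the robot and the scene stay as the last step left them, time stands still between calls to the robot, and variables do not carry over. Pictures are saved under pics/ and viewed, and the job is handed in when it is done.

Besides the shell and the picture viewer there is one more tool, called after "Emit:" as name(argument=value, ...), one argument or row to a line, values as JSON. step_arm: Moves the arm, as the interface text tells. Its arguments: {"type":"object","properties":{"increments":{"type":"array"},"hand":{"type":"number"}},"required":["increments"]}

```bash
ls; mkdir -p pics
python3 - <<'E'
from plant import *
import cv2,json
s=get_state();print(s)
for n in ["scene","top","wrist"]:
    f=grab_frame(n);cv2.imwrite(f"pics/{n}0.png",f["img"][:,:,::-1])
    print(n,{k:v for k,v in f.items() if k!="img"})
E
```

```text
pics
{'t': 0.0, 'joint_pos': array([ 7.25794080e+01,  3.02623888e+00,  8.03141948e+01,  4.54916810e-04,
        9.67488194e+01, -4.02770567e+00]), 'qd': array([-0.05480414, -0.04916979, -0.02388805, -0.01337194,  0.06911216,
       -0.04632326]), 'tau': array([-1.42286381e-04, -3.81671548e+01, -3.60188270e+01, -8.05135278e-05,
        6.15883298e-03, -2.88928084e-05]), 'eef_pos': array([0.12148691, 0.51043807, 0.23047102]), 'tcp_rot': array([-1.7999328e+02,  8.9000875e-02,  7.6607172e+01]), 'force': array([2.22616782, 0.23024099, 0.02977241]), 'moment': array([0.06741248, 0.04139412, 0.03208097]), 'opening': 1.000213083659791}
scene {'intrinsics': array([[379.23419479,   0.        , 256.92654822],
       [  0.        , 379.23419479, 190.08331315],
       [  0.        ,   0.        ,   1.        ]]), 'k1': -0.08577265046766921, 'eye': array([ 1.32468873, -0.3624389 ,  1.20858993]), 'orientation': array([-140.65797521,   -0.55079186,   65.58622633]), 'shot': 1}
top {'intrinsics': array([[446.14745307,   0.        , 255.59959994],
       [  0.        , 446.14745307, 188.99507792],
       [  0.        ,   0.        ,   1.        ]]), 'k1': -0.022368879989044268, 'eye': array([ 0.26410815, -0.00388367,  1.4243289 ]), 'orientation': array([-168.23653911,    0.27944402,  -88.00808311]), 'shot': 2}
wrist {'intrinsics': array([[289.92252865,   0.        , 253.44493299],
       [  0.        , 289.92252865, 192.71784696],
       [  0.        ,   0.        ,   1.        ]]), 'k1': -0.014271370730300655, 'tool_from_camera': array([[ 9.99999533e-01, -4.07373034e-06, -9.66748266e-04,
         2.63382418e-04],
       [ 3.14146209e-04,  9.47092580e-01,  3.20960351e-01,
        -8.19535884e-02],
       [ 9.14292603e-04, -3.20960505e-01,  9.47092138e-01,
        -1.42324089e-01],
       [ 0.00000000e+00,  0.00000000e+00,  0.00000000e+00,
         1.00000000e+00]]), 'shot': 3}
```

View pics/scene0.png

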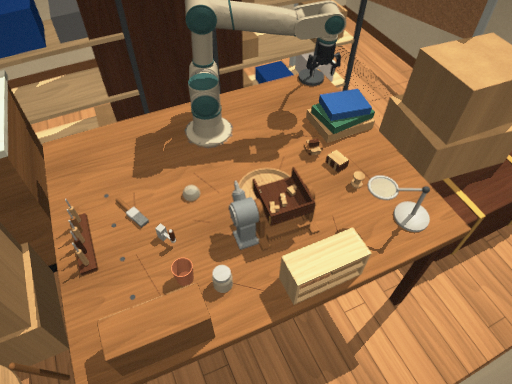

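View pics/top0.png

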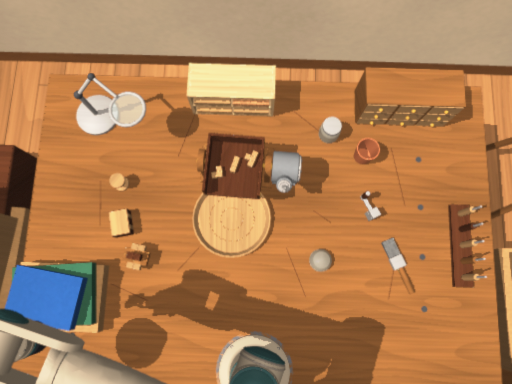

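View pics/wrist0.png

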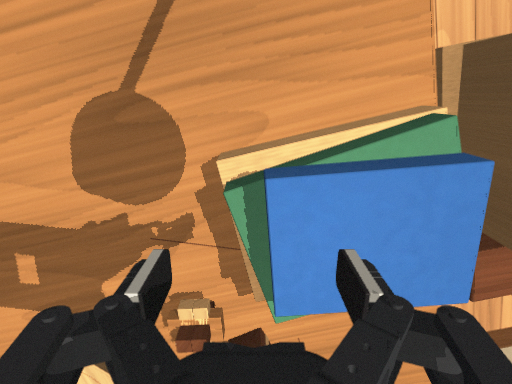

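```bash
cat > h.py <<'E'
import numpy as np, cv2
from scipy.spatial.transform import Rotation as R
from scipy.optimize import least_squares
def rpy(a): return R.from_euler('xyz',a,degrees=True).as_matrix()
def campose(f,st=None):
    if 'eye' in f: return np.array(f['eye']),rpy(f['orientation'])
    T=f['tool_from_camera'];Rt=rpy(st['tcp_rot'])
    return Rt@T[:3,3]+np.array(st['eef_pos']),Rt@T[:3,:3]
def proj(f,P,st=None):
    e,Rc=campose(f,st);P=np.atleast_2d(P);c=(P-e)@Rc
    s=c[:,:2]/c[:,2:];r2=(s**2).sum(1,keepdims=True);s=s*(1+f['k1']*r2)
    K=f['intrinsics'];return s@K[:2,:2].T+K[:2,2]
def ray(f,uv,st=None):
    K=f['intrinsics'];e,Rc=campose(f,st)
    d=((np.asarray(uv,float)-K[:2,2])/np.array([K[0,0],K[1,1]]));s=d.copy()
    for _ in range(30): s=d/(1+f['k1']*(s@s))
    v=Rc@np.array([s[0],s[1],1]);return e,v/np.linalg.norm(v)
def onz(f,uv,z,st=None):
    e,v=ray(f,uv,st);return e+v*(z-e[2])/v[2]
def tri(rays):
    A=np.zeros((3,3));b=np.zeros(3)
    for e,v in rays:
        M=np.eye(3)-np.outer(v,v);A+=M;b+=M@e
    p=np.linalg.solve(A,b)
    return p,[np.linalg.norm((np.eye(3)-np.outer(v,v))@(p-e)) for e,v in rays]
E
python3 - <<'E'
from plant import *
from h import *
import pickle
F={n:grab_frame(n) for n in ["scene","top"]}
C={}
for t in ["crank_mid","bin","tipper","tray_floor","cup","paperweight","burr","puzzle_box","spool","jar","duster","piece_l_mid","piece_i_mid","piece_t_mid"]:
    for n in F:
        try: r=cut_out(t,F[n])
        except Exception as ex: print(t,n,ex);continue
        if r: 
            m=r[0]["pixels"];ys,xs=np.nonzero(m);C[t,n]=r[0]
            print(t,n,[round(q["conf"],2) for q in r],r[0]["box"],xs.mean().round(1),ys.mean().round(1),onz(F[n],(xs.mean(),ys.mean()),0.03).round(3))
pickle.dump((F,C),open("f0.pkl","wb"))
i=F["top"]["img"][120:280,170:440];cv2.imwrite("pics/topc.png",cv2.resize(i[:,:,::-1],None,fx=2.95,fy=2.95,interpolation=cv2.INTER_CUBIC))
i=F["scene"]["img"][140:300,100:340];cv2.imwrite("pics/scenec.png",cv2.resize(i[:,:,::-1],None,fx=3.3,fy=3.3,interpolation=cv2.INTER_CUBIC))
E
```

```text
crank_mid scene [0.75, 0.62] [156.9, 227.2, 176.6, 242.7] 164.8 233.0 [ 0.498 -0.348  0.03 ]
crank_mid top [0.68] [360.6, 190.9, 379.0, 222.4] 369.3 206.0 [ 0.511 -0.349  0.03 ]
bin scene [0.6, 0.42] [248.8, 167.7, 312.6, 226.3] 283.6 198.9 [0.533 0.125 0.03 ]
bin top [0.72, 0.7, 0.42] [206.3, 133.8, 265.1, 198.6] 232.6 165.4 [0.629 0.09  0.03 ]
tipper scene [0.93] [227.2, 167.8, 320.3, 247.5] 271.3 210.7 [0.566 0.055 0.03 ]
tipper top [0.81, 0.38] [200.4, 135.5, 300.4, 199.1] 244.9 166.7 [0.626 0.05  0.03 ]
tray_floor scene [0.63, 0.45] [240.2, 170.0, 289.0, 198.3] 260.0 179.6 [0.404 0.082 0.03 ]
tray_floor top [0.91] [191.1, 195.7, 269.4, 259.4] 230.6 223.6 [0.44  0.088 0.03 ]
cup scene [0.75] [167.8, 259.0, 190.7, 287.3] 182.5 271.1 [ 0.673 -0.335  0.03 ]
cup top [0.77] [353.5, 141.5, 380.4, 166.3] 366.3 151.4 [ 0.691 -0.342  0.03 ]
paperweight scene [0.68] [182.4, 187.9, 200.7, 201.2] 191.7 193.6 [ 0.36  -0.198  0.03 ]
paperweight top [0.83] [309.5, 247.0, 332.8, 271.6] 320.1 259.0 [ 0.34  -0.194  0.03 ]
burr scene [0.79, 0.49, 0.27] [305.8, 141.1, 320.4, 157.4] 312.1 147.2 [0.32
[... 400 characters left out ...]
.8 [0.563 0.455 0.03 ]
jar scene [0.79] [212.6, 267.6, 235.4, 292.8] 222.4 278.8 [ 0.756 -0.22   0.03 ]
jar top [0.6] [319.4, 117.2, 341.1, 143.0] 330.0 129.8 [ 0.761 -0.224  0.03 ]
duster scene [0.8] [118.2, 197.6, 149.9, 225.8] 133.8 213.7 [ 0.364 -0.434  0.03 ]
duster top [0.97, 0.34] [381.5, 237.0, 413.4, 294.1] 397.0 260.7 [ 0.342 -0.432  0.03 ]
piece_l_mid top [0.6, 0.45] [211.3, 164.4, 223.3, 176.8] 217.1 172.3 [0.605 0.139 0.03 ]
piece_i_mid scene [0.45] [282.3, 193.5, 287.5, 208.5] 282.8 200.6 [0.54  0.118 0.03 ]
piece_i_mid top [0.67, 0.28] [229.7, 155.7, 242.0, 173.8] 234.2 164.3 [0.633 0.085 0.03 ]
piece_t_mid top [0.4] [245.2, 148.5, 259.2, 167.1] 250.4 158.5 [0.654 0.033 0.03 ]
```

View pics/topc.png

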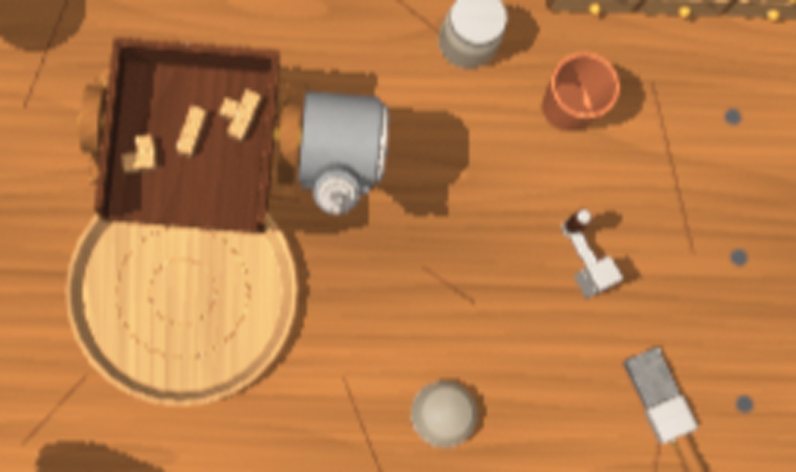

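View pics/scenec.png

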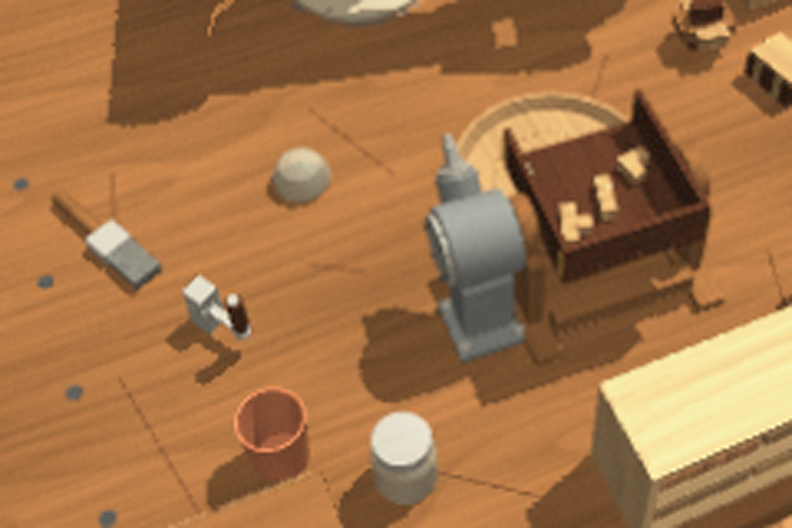

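Run:
```python
from h import *
import pickle
F,C=pickle.load(open("f0.pkl","rb"))
f=F["top"]
pts={k:onz(f,(170+u/2.95,120+v/2.95),.182) for k,(u,v) in dict(bl=(115,42),br=(278,52),fl=(97,217),fr=(267,230)).items()}
for k in pts: print(k,pts[k].round(4))
d=pts['bl']-pts['br'];print('yaw of y axis',np.degrees(np.arctan2(d[1],d[0]))-90,np.linalg.norm(d))
# shaft tip: top crop (337,190)? scene crop (448,138)
p,e=tri([ray(f,(170+340/2.95,120+200/2.95)),ray(F["scene"],(100+448/3.3,140+136/3.3))]);print('tip',p,e)
# hub top centre
p,e=tri([ray(f,(170+606/2.95,120+272/2.95)),ray(F["scene"],(100+200/3.3,140+288/3.3))]);print('hubtop',p,e)
p,e=tri([ray(f,(170+583/2.95,120+216/2.95)),ray(F["scene"],(100+234/3.3,140+298/3.3))]);print('griptop',p,e)
print(onz(f,(170+606/2.95,120+272/2.95),.062),onz(f,(170+583/2.95,120+216/2.95),.092))
```

```text
bl [0.6812 0.153  0.182 ]
br [ 0.6762 -0.0087  0.182 ]
fl [0.5042 0.1604 0.182 ]
fr [ 0.497  -0.0036  0.182 ]
yaw of y axis -1.7907471201227594 0.16175709607331085
tip [ 0.52196345 -0.06955535  0.2165663 ] [np.float64(0.0016558588191134314), np.float64(0.001655858819113466)]
hubtop [ 0.48770627 -0.35778456  0.05983219] [np.float64(0.0023844525837152376), np.float64(0.002384452583715198)]
griptop [ 0.53963127 -0.32729061  0.09342503] [np.float64(0.0015097523555131212), np.float64(0.0015097523555130921)]
[ 0.4867587  -0.35958085  0.062     ] [ 0.53954622 -0.32912459  0.092     ]
```

```bash
cat >> h.py <<'E'
def rel(st,P,Rt):
    R0=rpy(st['tcp_rot']);d=R0.T@(np.array(P)-np.array(st['eef_pos']))*1000
    r=R.from_matrix(R0.T@Rt).as_rotvec(degrees=True)
    return np.r_[d,r].round(1).tolist()
def Rzx(z,x):
    z=np.array(z,float);z/=np.linalg.norm(z);x=np.array(x,float);x-=z*(x@z);x/=np.linalg.norm(x)
    return np.c_[x,np.cross(z,x),z]
ty=np.radians(-2.0)
TX=np.array([np.cos(ty),np.sin(ty),0]);TY=np.array([-np.sin(ty),np.cos(ty),0]);TZ=np.array([0,0,1.])
AX=-np.sin(np.radians(35))*TX+np.cos(np.radians(35))*TZ
UP=np.cos(np.radians(35))*TX+np.sin(np.radians(35))*TZ   # in plane perp to axis, away from robot
SEAT=np.array([.528,-.073,.187])
E
python3 - <<'E'
from plant import *
from h import *
s=get_state();print(AX)
print(rel(s,[.36,.25,.35],Rzx([0,0,-1],[np.cos(.6),np.sin(.6),0])))
print(rel(s,SEAT+AX*.12,Rzx(-AX,UP)))
E
```

```text
[-0.57322703  0.02001753  0.81915204]
[-198.4, 292.3, -118.7, 0.0, -0.0, 42.2]
[-487.3, 463.1, -54.0, -24.0, 29.3, 76.0]
```

Emit:
step_arm(
  increments=[
    [[-100,146,-60,0,0,21],[-198,292,-119,0,0,42],[-198,292,-119,0,0,42],[-198,292,-119,0,0,42],[-198,292,-119,0,0,42],[-198,292,-119,0,0,42],[-198,292,-119,0,0,42],[-198,292,-119,0,0,42],[-487,463,-54,-24,29.3,76],[-487,463,-54,-24,29.3,76],[-487,463,-54,-24,29.3,76],[-487,463,-54,-24,29.3,76],[-487,463,-54,-24,29.3,76],[-487,463,-54,-24,29.3,76],[-487,463,-54,-24,29.3,76],[-487,463,-54,-24,29.3,76],[-487,463,-54,-24,29.3,76]],
  ],
)

```text
t: 3.78
eef_pos: [0.4593, -0.0688, 0.2856]
tcp_rot: [-180.0, -35.1, -1.9]
force: [-0.2, -0.9, 0.1]
opening: 0.999
```

Run:
```python
from plant import *
from h import *
import pickle
s=get_state();print(s['t'],s['eef_pos'],s['tcp_rot'],s['joint_pos'],s['force'])
f=grab_frame("wrist");pickle.dump((s,f),open("w1.pkl","wb"))
cv2.imwrite("pics/w1.png",cv2.resize(f["img"][:,:,::-1],None,fx=1.5,fy=1.5))
print(proj(f,[SEAT,SEAT+.032*AX],s))
```

```text
3.775 [ 0.45931532 -0.06881643  0.28560134] [-179.99413386  -35.0749353    -1.87614547] [-18.97775313 -35.37349092 110.92826982  10.30944436  70.87119232
 -17.54465126] [-0.20073147 -0.93758426  0.1296504 ]
[[252.56569424 188.313386  ]
 [252.5355642  199.86622061]]
```

View pics/w1.png

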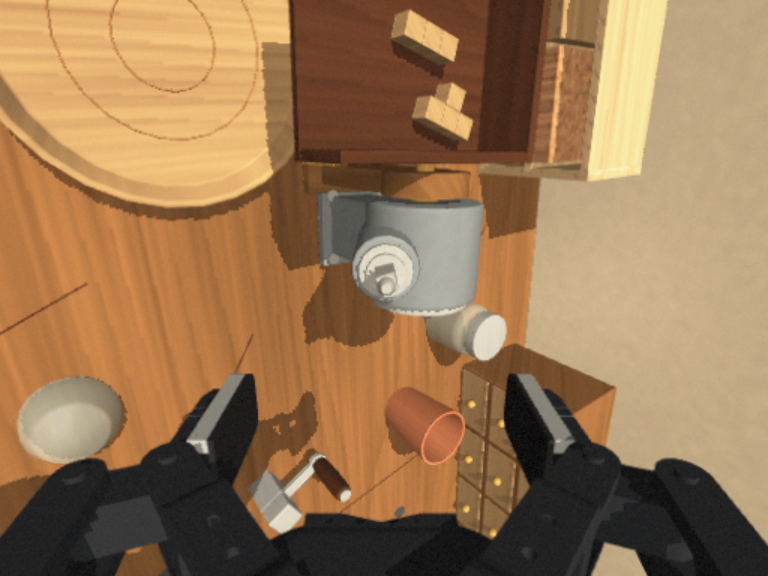

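Run:
```python
from h import *
import pickle
s,f=pickle.load(open("w1.pkl","rb"))
i=f["img"][145:225,210:310];cv2.imwrite("pics/w1c.png",cv2.resize(i[:,:,::-1],None,fx=7,fy=7,interpolation=cv2.INTER_CUBIC))
```

```text
(no output)
```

View pics/w1c.png

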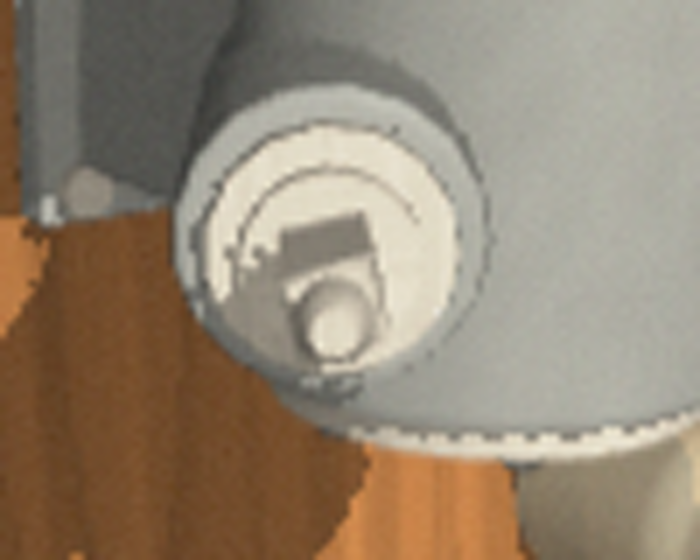

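Run:
```python
from h import *
import pickle
s,f=pickle.load(open("w1.pkl","rb"))
seat=onz(f,(256.9,181),.187,s);print(seat,onz(f,(257.7,191.9),.2132,s),seat+.032*AX)
Rt=Rzx(-AX,UP)@R.from_rotvec([0,0,60],degrees=True).as_matrix()
print(rel(s,seat+AX*.11,Rt))
```

```text
[ 0.53325028 -0.06678079  0.187     ] [ 0.51521738 -0.06646817  0.2132    ] [ 0.51490701 -0.06614023  0.21321287]
[3.9, -4.6, 13.1, -0.1, -0.0, 60.1]
```

Emit:
step_arm(
  increments=[
    [[2,-2,7,0,0,10],[4,-5,13,0,0,20],[4,-5,13,0,0,30],[4,-5,13,0,0,40],[4,-5,13,0,0,50],[4,-5,13,0,0,60],[4,-5,13,0,0,60],[4,-5,13,0,0,60]],
  ],
)

```text
t: 4.82
eef_pos: [0.4701, -0.0652, 0.2771]
tcp_rot: [-148.8, -16.8, -66.5]
force: [1.0, -0.1, -0.3]
opening: 1.0
```

Run:
```python
from plant import *
from h import *
import pickle
s=get_state();print(s['t'],s['eef_pos'],s['tcp_rot'],s['joint_pos'],s['force'])
f=grab_frame("wrist");pickle.dump((s,f),open("w2.pkl","wb"))
SEAT=np.array([.5333,-.0668,.187])
print(proj(f,[SEAT,SEAT+.032*AX],s))
i=f["img"][140:230,200:315];cv2.imwrite("pics/w2c.png",cv2.resize(i[:,:,::-1],None,fx=6.5,fy=6.5,interpolation=cv2.INTER_CUBIC))
```

```text
4.825 [ 0.47013971 -0.06522215  0.27706365] [-148.76118228  -16.79123633  -66.51138406] [-17.6493493  -33.48683864 110.74288463   9.5685885   68.96868242
  43.41225699] [ 1.02922155 -0.11151378 -0.28912698]
[[252.50023507 189.88611282]
 [252.44340954 202.11890894]]
```

View pics/w2c.png

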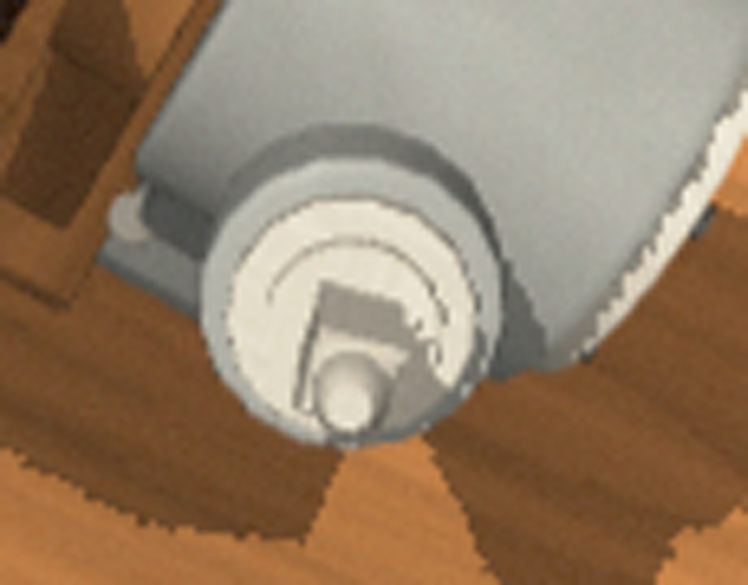

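Run:
```python
from plant import *
from h import *
import pickle
s,f=pickle.load(open("w2.pkl","rb"))
print("seat v2",onz(f,(254.9,190.6),.187,s),onz(f,(253.8,201.5),.2132,s)-.032*AX)
s=get_state()
a=np.radians(-60);Rt=Rzx([0,0,-1],[np.cos(a),np.sin(a),0])
print(rel(s,[.487,-.358,.20],Rt),rel(s,[.46,-.18,.29],rpy(s['tcp_rot'])))
```

```text
seat v2 [ 0.53374101 -0.06911243  0.187     ] [ 0.53428828 -0.06762793  0.18698713]
[241.3, 165.7, 78.6, -30.0, -18.1, -1.8] [100.6, 55.6, -14.2, 0.0, 0.0, 0.0]
```

Emit:
step_arm(
  increments=[
    [[50,28,-7,0,0,0],[100,56,-14,0,0,0],[150,95,20,-10,-6,-0.6],[200,130,50,-20,-12,-1.2],[241,166,79,-30,-18,-1.8],[241,166,79,-30,-18,-1.8],[241,166,79,-30,-18,-1.8],[241,166,79,-30,-18,-1.8]],
  ],
)

```text
t: 5.88
eef_pos: [0.4863, -0.3576, 0.1998]
tcp_rot: [-179.9, -0.1, -60.1]
force: [0.4, 0.4, 1.2]
opening: 0.997
```

Run:
```python
from plant import *
from h import *
import pickle
s=get_state();print(s['t'],s['eef_pos'],s['tcp_rot'],s['joint_pos'],s['force'])
f=grab_frame("wrist");pickle.dump((s,f),open("w3.pkl","wb"))
r=cut_out("crank_mid",f)
if r: print(r[0]["box"],r[0]["conf"])
i=f["img"][130:330,150:370];cv2.imwrite("pics/w3c.png",cv2.resize(i[:,:,::-1],None,fx=3,fy=3,interpolation=cv2.INTER_CUBIC))
```

```text
5.875 [ 0.48631052 -0.35764938  0.19975409] [-1.79852992e+02 -9.90324530e-02 -6.00895801e+01] [-39.88478814  16.21322486  69.07859701   0.10408878  94.56445896
  20.21307854] [0.44126816 0.42517244 1.20086338]
[239.1, 107.5, 265.5, 190.7] 0.88
```

View pics/w3c.png

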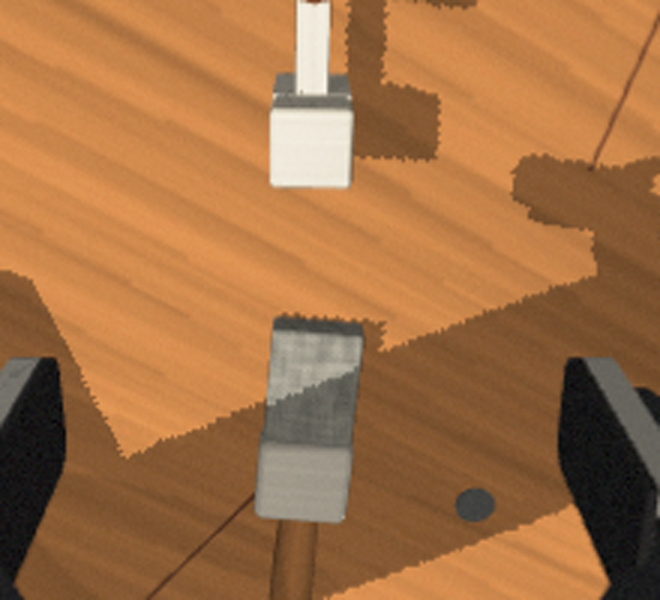

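Run:
```python
from h import *
import pickle
s,f=pickle.load(open("w3.pkl","rb"))
c=[onz(f,(150+u/3,130+v/3),.062,s) for u,v in [(270,110),(352,108),(352,186),(270,187)]]
c=np.array(c);m=c.mean(0);print(m,np.linalg.norm(c[1]-c[0]),np.linalg.norm(c[2]-c[1]))
for q in (c[1]-c[0],c[2]-c[3]): print(np.degrees(np.arctan2(q[1],q[0])))
Rt=rpy(s['tcp_rot']);d=Rt.T@(m-s['eef_pos'])*1000;print(d)
print("z to TCP=.023:",(s['eef_pos'][2]-.023)*1000)
```

```text
[ 0.48913145 -0.35708303  0.062     ] 0.027055266526101077 0.02710721428052161
-58.71863711126574
-59.42944080078219
[  0.67762762  -2.3741456  137.76201023]
z to TCP=.023: 176.75408823188937
```

Emit:
step_arm(
  increments=[
    [[0.7,-2.4,50,0,0,-1],[0.7,-2.4,100,0,0,-1],[0.7,-2.4,150,0,0,-1],[0.7,-2.4,177,0,0,-1],[0.7,-2.4,177,0,0,-1],[0.7,-2.4,177,0,0,-1]],
  ],
)

```text
t: 6.72
eef_pos: [0.4897, -0.3581, 0.0247]
tcp_rot: [-179.8, -0.2, -59.1]
force: [0.2, -0.4, -0.1]
opening: 0.999
```

Emit:
step_arm(
  increments=[
    [[0,0,0,0,0,0],[0,0,0,0,0,0],[0,0,0,0,0,0],[0,0,0,0,0,0],[0,0,0,0,0,0],[0,0,0,0,0,0]],
  ],
  hand=15,
)

```text
t: 7.48
eef_pos: [0.4889, -0.3576, 0.0224]
tcp_rot: [-179.9, -0.0, -59.2]
force: [-1.8, 1.3, 4.6]
opening: 0.321
```

```bash
cat >> h.py <<'E'
SEAT=np.array([.5340,-.0684,.187])
def ins(h,spin=75,sh=(0,0)):
    Rt=Rzx(-AX,UP)@R.from_rotvec([0,0,spin],degrees=True).as_matrix()
    return SEAT+AX*h+Rt[:,0]*sh[0]+Rt[:,1]*sh[1],Rt
E
python3 - <<'E'
from plant import *
from h import *
s=get_state()
print(rel(s,[.46,-.30,.33],rpy(s['tcp_rot'])))
for h in (.12,.09,.065): print(h,rel(s,*ins(h)))
E
```

```text
[-64.0, -5.1, -307.7, 0.0, 0.0, 0.0]
0.12 [-262.3, -129.5, -263.0, 32.0, 14.2, 17.3]
0.09 [-253.0, -143.9, -238.4, 32.0, 14.2, 17.3]
0.065 [-245.2, -156.0, -217.9, 32.0, 14.2, 17.3]
```

Emit:
step_arm(
  increments=[
    [[0,0,-50,0,0,0],[-10,0,-110,0,0,0],[-30,0,-170,0,0,0],[-50,0,-230,0,0,0],[-64,-5,-290,0,0,0],[-110,-36,-300,6,3,3],[-160,-70,-290,14,6,8],[-210,-100,-275,22,10,12],[-262,-130,-263,32,14.2,17.3],[-262,-130,-263,32,14.2,17.3],[-262,-130,-263,32,14.2,17.3],[-253,-144,-238,32,14.2,17.3],[-253,-144,-238,32,14.2,17.3],[-253,-144,-238,32,14.2,17.3]],
  ],
)

```text
t: 9.22
eef_pos: [0.4829, -0.0675, 0.261]
tcp_rot: [-146.0, -8.5, -79.7]
force: [1.2, -0.3, -2.5]
opening: 0.322
```

Run:
```python
from plant import *
from h import *
import pickle
s=get_state();print(s['t'],s['eef_pos'],s['tcp_rot'],s['joint_pos'],s['force'],s['opening'])
print(ins(.09))
f=grab_frame("wrist");pickle.dump((s,f),open("w4.pkl","wb"))
i=f["img"][100:310,140:380];cv2.imwrite("pics/w4c.png",cv2.resize(i[:,:,::-1],None,fx=3.2,fy=2.85,interpolation=cv2.INTER_CUBIC))
i=f["img"][130:240,190:320];cv2.imwrite("pics/w4d.png",cv2.resize(i[:,:,::-1],None,fx=5,fy=5,interpolation=cv2.INTER_CUBIC))
print(proj(f,[SEAT,SEAT+.032*AX],s))
```

```text
9.225 [ 0.48286971 -0.0674504   0.26103124] [-145.99259912   -8.5193918   -79.68964535] [-17.27540507 -30.8428071  110.84819947   9.43799283  66.30194459
  58.62557195] [ 1.20416356 -0.31527692 -2.54259345] 0.32184667801363553
(array([ 0.48240957, -0.06659842,  0.26072368]), array([[ 0.17817267, -0.79979077,  0.57322703],
       [-0.97273653, -0.2310475 , -0.02001753],
       [ 0.14845251, -0.55403229, -0.81915204]]))
[[252.0273744  197.86357383]
 [251.89922995 212.35968152]]
```

View pics/w4d.png

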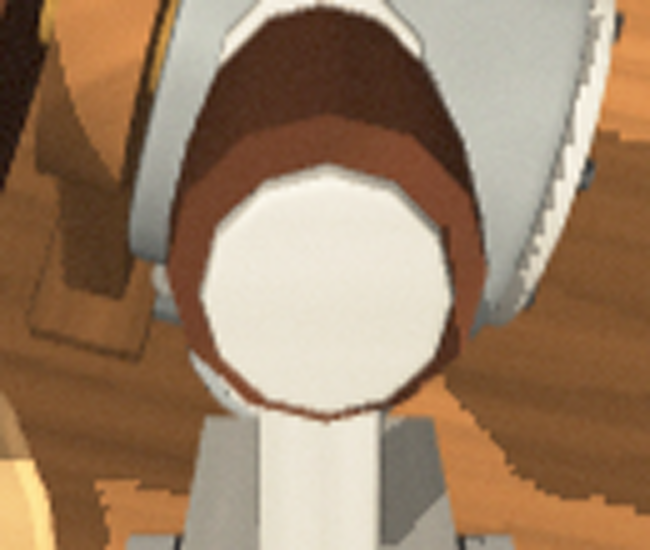

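View pics/w4c.png

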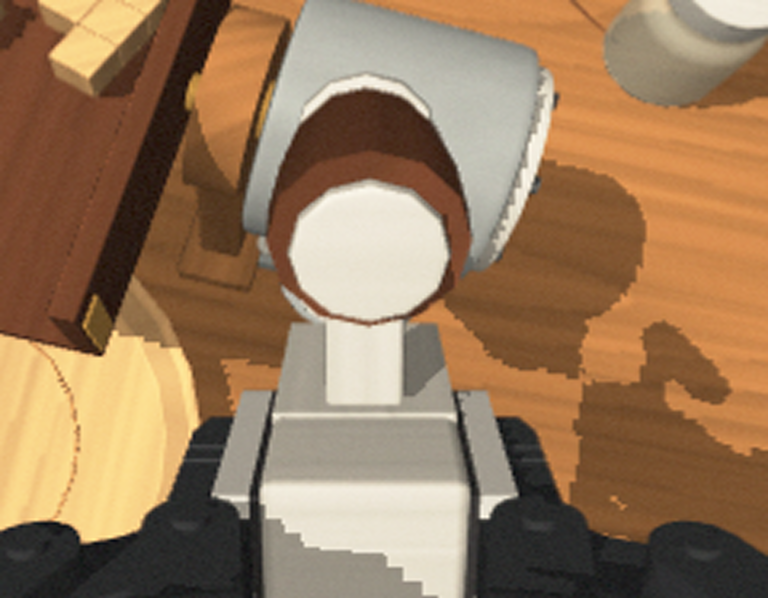

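Run:
```python
from plant import *
from h import *
s=get_state()
for h in (.06,.051,.040,.023): print(h,rel(s,*ins(h)))
```

```text
0.06 [-0.9, 0.5, 30.3, 0.0, -0.0, -0.1]
0.051 [-0.9, 0.5, 39.3, 0.0, -0.0, -0.1]
0.04 [-0.9, 0.5, 50.3, 0.0, -0.0, -0.1]
0.023 [-0.9, 0.5, 67.3, 0.0, -0.0, -0.1]
```

Emit:
step_arm(
  increments=[
    [[-0.9,0.5,15,0,0,0],[-0.9,0.5,28,0,0,0],[-0.9,0.5,34,0,0,0],[-0.9,0.5,37,0,0,0],[-0.9,0.5,40,0,0,0],[-0.9,0.5,40,0,0,0]],
  ],
)

```text
t: 10.02
eef_pos: [0.5048, -0.0665, 0.2268]
tcp_rot: [-146.0, -8.5, -79.6]
force: [-0.3, 0.3, -3.5]
opening: 0.32
```

```bash
cat > st.py <<'E'
from plant import *
from h import *
s=get_state();P,Rt=ins(0);d=Rt.T@(s['eef_pos']-P)*1000
print('t',s['t'],'x,y err',d[:2].round(2),'h',(-d[2]).round(2),'F tool',(Rt.T@s['force']).round(1),'M',(Rt.T@s['moment']).round(2),'op',s['opening'].round(3),'rot',rel(s,P,Rt)[3:])
E
python3 st.py
```

```text
Traceback (most recent call last):
  File "st.py", line 4, in <module>
    print('t',s['t'],'x,y err',d[:2].round(2),'h',(-d[2]).round(2),'F tool',(Rt.T@s['force']).round(1),'M',(Rt.T@s['moment']).round(2),'op',s['opening'].round(3),'rot',rel(s,P,Rt)[3:])
                                                                                                                                            ^^^^^^^^^^^^^^^^^^
AttributeError: 'float' object has no attribute 'round'
```

```bash
sed -i "s/s\['opening'\].round(3)/round(s['opening'],3)/" st.py; python3 st.py
```

```text
t 10.025 x,y err [-1.13  0.9 ] h 49.4 F tool [-0.9  2.1  2.7] M [-0.61 -0.14 -0.04] op 0.32 rot [0.1, 0.0, -0.0]
```

Emit:
step_arm(
  increments=[
    [[0,0,2,0,0,0],[0,0,4,0,0,0],[0,0,6,0,0,0],[0,0,6,0,0,0]],
  ],
)

```text
t: 10.52
eef_pos: [0.5082, -0.0666, 0.2216]
tcp_rot: [-146.0, -8.5, -79.6]
force: [0.6, 0.3, -3.7]
opening: 0.318
```

```bash
python3 st.py
```

```text
t 10.525 x,y err [-1.2   1.09] h 43.19 F tool [-0.8  1.5  3.3] M [-0.57 -0.13  0.02] op 0.318 rot [0.1, 0.0, -0.0]
```

Emit:
step_arm(
  increments=[
    [[0.4,-0.4,2,0,0,0],[0.8,-0.8,4,0,0,0],[0.8,-0.8,6,0,0,0],[0.8,-0.8,6,0,0,0]],
  ],
)

```text
t: 11.02
eef_pos: [0.5124, -0.0674, 0.2172]
tcp_rot: [-146.0, -8.5, -79.6]
force: [-0.3, -0.7, -3.7]
opening: 0.324
```

```bash
python3 st.py
python3 - <<'E'
from plant import *
from h import *
F=grab_frame("scene");i=F["img"][150:260,190:310];a=cv2.resize(i[:,:,::-1],None,fx=3.3,fy=3.3,interpolation=cv2.INTER_CUBIC)
F=grab_frame("top");i=F["img"][120:230,230:350];b=cv2.resize(i[:,:,::-1],None,fx=3.3,fy=3.3,interpolation=cv2.INTER_CUBIC)
cv2.imwrite("pics/st1.png",np.hstack([a,b]))
E
```

```text
t 11.025 x,y err [-0.39  0.33] h 37.17 F tool [0.  2.4 2.8] M [-0.61 -0.17 -0.05] op 0.324 rot [0.1, 0.0, -0.0]
```

View pics/st1.png

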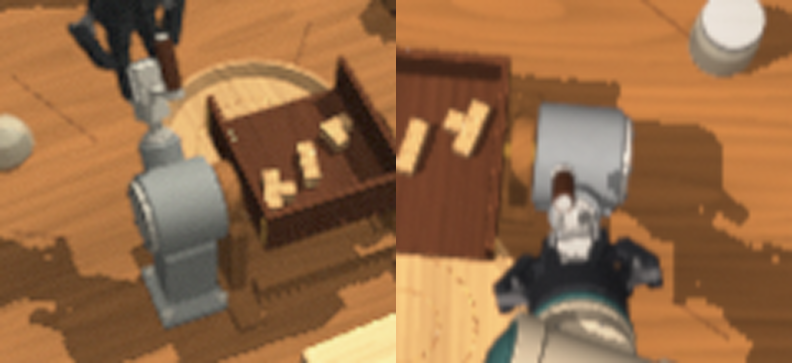

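Emit:
step_arm(
  increments=[
    [[0.3,-0.3,3,0,0,0],[0.3,-0.3,6,0,0,0],[0.3,-0.3,9,0,0,0],[0.3,-0.3,11,0,0,0],[0.3,-0.3,12,0,0,0],[0.3,-0.3,13,0,0,0]],
  ],
)

```text
t: 11.88
eef_pos: [0.5202, -0.0678, 0.2071]
tcp_rot: [-146.0, -8.5, -79.6]
force: [-0.4, 1.0, -3.6]
opening: 0.322
```

```bash
python3 st.py
```

```text
t 11.875 x,y err [-0.04 -0.18] h 24.36 F tool [-1.6  2.   2.7] M [-0.58 -0.14  0.04] op 0.322 rot [0.1, 0.0, -0.0]
```

Emit:
step_arm(
  increments=[
    [[0,0,1,0,0,0],[0,0,2,0,0,0],[0,0,2,0,0,0],[0,0,2,0,0,0]],
  ],
)

```text
t: 12.38
eef_pos: [0.5212, -0.0679, 0.2058]
tcp_rot: [-146.0, -8.5, -79.6]
force: [-4.3, 1.3, 0.6]
opening: 0.319
```

```bash
python3 st.py
```

```text
t 12.375 x,y err [ 0.   -0.28] h 22.8 F tool [-1.9  2.8 -3. ] M [-1.01 -0.32  0.01] op 0.319 rot [0.1, 0.0, -0.0]
```

Contact beginning exactly at the collar. Push a bit more to seat.

Emit:
step_arm(
  increments=[
    [[0,0,1,0,0,0],[0,0,2,0,0,0],[0,0,2,0,0,0]],
  ],
)

```text
t: 12.75
eef_pos: [0.5215, -0.0679, 0.2057]
tcp_rot: [-146.1, -8.5, -79.6]
force: [-28.9, 3.2, 14.2]
opening: 0.318
```

```bash
python3 st.py
```

```text
t 12.75 x,y err [ 0.03 -0.52] h 22.52 F tool [ -6.2  14.5 -28.3] M [-2.92 -0.96  0.07] op 0.318 rot [0.1, 0.0, 0.0]
```

Emit:
step_arm(
  increments=[
    [[0,0,-2,0,0,0],[0,0,-3,0,0,0],[0,0,-3,0,0,0],[0,0,-3,0,0,0]],
  ],
  hand=60,
)

```text
t: 13.25
eef_pos: [0.5208, -0.0679, 0.2062]
tcp_rot: [-146.0, -8.5, -79.6]
force: [-0.3, 0.6, -0.4]
opening: 0.702
```

Emit:
step_arm(
  increments=[
    [[0,0,-20,0,0,0],[0,0,-50,0,0,0],[0,0,-82,0,0,0],[0,0,-82,0,0,0],[0,0,-82,0,0,0]],
  ],
)

```text
t: 13.88
eef_pos: [0.4738, -0.0662, 0.2723]
tcp_rot: [-146.1, -8.5, -79.6]
force: [0.7, -0.7, -0.7]
opening: 0.704
```

```bash
python3 st.py
python3 - <<'E'
from plant import *
from h import *
import pickle
s=get_state();f=grab_frame("wrist");pickle.dump((s,f),open("w5.pkl","wb"))
cv2.imwrite("pics/w5.png",cv2.resize(f["img"][:,:,::-1],None,fx=1.5,fy=1.5))
Rt=ins(0)[1]
G=SEAT+.092*AX-.06*Rt[:,1]
print(proj(f,[SEAT+.062*AX,G],s)*1.5)
E
```

```text
t 13.875 x,y err [-0.18  0.37] h 104.37 F tool [0.6 0.  1. ] M [-0.26 -0.1   0.02] op 0.704 rot [0.1, 0.1, -0.0]
[[380.32029007 330.03469802]
 [380.32149115 209.08647216]]
```

View pics/w5.png

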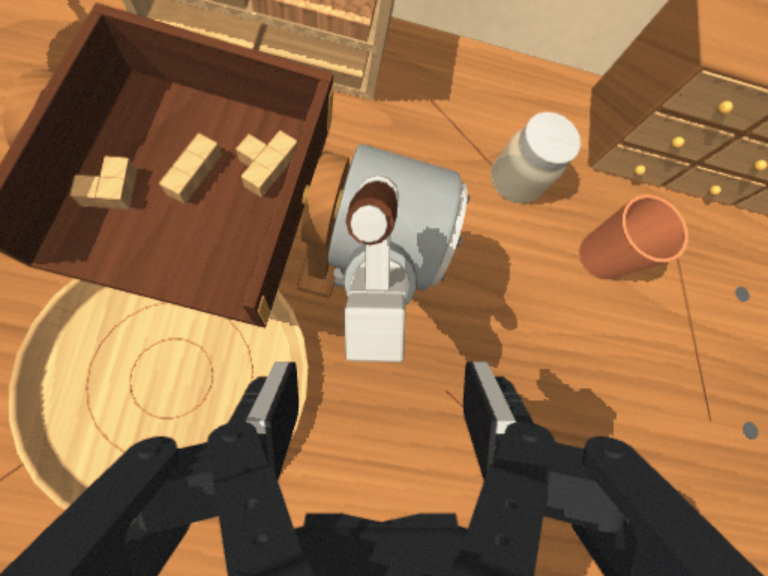

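Run:
```python
from h import *
import pickle
s,f=pickle.load(open("w5.pkl","rb"));Rt=ins(0)[1]
def onh(uv,h):
    e,v=ray(f,uv,s);p=e+v*((h-(e-SEAT)@AX)/(v@AX));return (Rt.T@(p-SEAT)*1000).round(1)
print(onh((371/1.5,224/1.5),.092),onh((376/1.5,334/1.5),.062))
for u,v in [(347,308),(405,308),(403,360),(347,360)]: print(onh((u/1.5,v/1.5),.062))
print(onh((377/1.5,250/1.5),.037),onh((376/1.5,290/1.5),.037))
```

```text
[ -3.3 -54.7 -92. ] [ -2.   2. -62.]
[-15.1 -10.9 -62. ]
[ 11.2 -10.9 -62. ]
[ 10.7  15.5 -62. ]
[-15.8  15.5 -62. ]
[ -1.6 -31.9 -37. ] [ -2.2 -11.  -37. ]
```

```bash
cat > kin.py <<'E'
from h import *
from scipy.optimize import least_squares
def fk(q,p):
    a1,lat,H,L1,e,L2,d=p
    q=np.radians(q);E=lambda ax,a:R.from_rotvec(np.array(ax)*a).as_matrix()
    Y=[0,1,0];Z=[0,0,1]
    R1=E(Z,q[0]);R2=R1@E(Y,q[1]);R3=R2@E(Y,q[2]);R5=R3@E(Z,q[3])@E(Y,q[4]);R6=R5@E(Z,q[5])
    return R1@[a1,lat,H]+R2@[0,0,L1]+R3@[e,0,L2]+R5@[0,0,d],R6
E
python3 - <<'E'
from kin import *
from plant import *
import pickle
D=[(np.array([72.577,2.991,80.254,0,96.75,-4.028]),np.array([.1217,.5105,.2307]),None)]
for i in range(1,6):
    s=pickle.load(open(f"w{i}.pkl","rb"))[0];D.append((s['joint_pos'],s['eef_pos'],rpy(s['tcp_rot'])))
s=get_state();D.append((s['joint_pos'],s['eef_pos'],rpy(s['tcp_rot'])))
fn=lambda p:np.concatenate([fk(q,p)[0]-P for q,P,_ in D])
r=least_squares(fn,[0,.037,.3,.3,0,.3,.25]);print(r.x.round(4),abs(r.fun).max())
p=r.x
for q,P,Rm in D[1:]: print(np.degrees(R.from_matrix(fk(q,p)[1].T@Rm).magnitude()).round(2))
np.save("kin.npy",p)
lo=np.array([-166.34,-52.06,6.96,-60.46,14.63,-167.68]);hi=np.array([166.34,124.39,135.62,240.46,156.25,167.68])
C,Rt=ins(.054);q=s['joint_pos'];qp=None
for th in range(0,361,15):
    T=C+Rt@(np.array([np.sin(np.radians(th)),-np.cos(np.radians(th)),0])*.06)
    g=lambda q:np.r_[(fk(q,p)[0]-T)*10,(R.from_matrix(fk(q,p)[1].T@Rt)).as_rotvec()]
    rr=least_squares(g,q);q=rr.x
    print(th,T.round(3),q.round(1),rr.cost<1e-6,bool(((q>lo)&(q<hi)).all()))
E
```

```text
[-0.0012  0.0368  0.2057  0.3531  0.1054  0.4974  0.281 ] 0.00040106362311229105
180.0
180.0
180.0
180.0
180.0
180.0
0 [ 0.551 -0.053  0.264] [-12.4 -18.8 102.    6.7  62.5 243.4] True False
15 [ 0.552 -0.069  0.266] [-14.5 -18.3 101.4   8.1  62.8 241. ] True False
30 [ 0.55  -0.084  0.264] [-16.8 -18.2 101.4   9.5  62.9 238.5] True False
45 [ 0.545 -0.099  0.261] [-19.  -18.5 102.1  10.9  63.  236. ] True False
60 [ 0.536 -0.111  0.256] [-21.1 -19.3 103.3  12.2  63.  233.6] True False
75 [ 0.526 -0.12   0.248] [-23.  -20.5 105.   13.3  62.9 231.4] True False
90 [ 0.514 -0.126  0.24 ] [-24.5 -22.1 107.2  14.3  62.7 229.6] True False
105 [ 0.501 -0.127  0.231] [-25.5 -24.  109.6  15.   62.5 228.3] True False
120 [ 0.488 -0.125  0.222] [-26.1 -26.2 112.2  15.3  62.3 227.6] True False
135 [ 0.477 -0.118  0.214] [-26.  -28.6 114.7  15.3  62.1 227.7] True False
150 [ 0.467 -0.109  0.207] [-25.1 -31.  117.1  14.8  61.9 228.6] True False
165 [ 0.459 -0.096  0.201] [-23.6 -33.1 119.   13.9  61.7 230.4] True False
180 [ 0.455 -0.081  0.198] [-21.4 -34.8 120.4  12.5  61.5 232.9] True False
195
[... 208 characters left out ...]
42.7] True False
240 [ 0.47  -0.024  0.207] [-10.2 -33.8 118.8   5.4  60.3 245.6] True False
255 [ 0.48  -0.015  0.214] [ -8.2 -31.8 116.8   4.1  60.3 247.9] True False
270 [ 0.492 -0.009  0.222] [ -7.  -29.6 114.4   3.3  60.3 249.3] True False
285 [ 0.505 -0.007  0.231] [ -6.4 -27.3 111.9   2.9  60.5 249.9] True False
300 [ 0.518 -0.01   0.24 ] [ -6.6 -25.  109.3   3.   60.8 249.8] True False
315 [ 0.529 -0.016  0.248] [ -7.4 -23.  106.9   3.5  61.2 248.9] True False
330 [ 0.539 -0.026  0.256] [ -8.7 -21.2 104.8   4.3  61.7 247.5] True False
345 [ 0.547 -0.039  0.261] [-10.4 -19.8 103.1   5.4  62.1 245.6] True False
360 [ 0.551 -0.053  0.264] [-12.4 -18.8 102.    6.7  62.5 243.4] True False
```

Emit:
step_arm(
  increments=[
    [[-1,-30,0,0,0,0],[-2,-57,0,0,0,0],[-2,-57,0,0,0,0],[-2,-57,20,0,0,0],[-2,-57,40,0,0,0],[-2,-57,50,0,0,0],[-2,-57,50,0,0,0]],
  ],
)

```text
t: 14.8
eef_pos: [0.5471, -0.0522, 0.2622]
tcp_rot: [-146.1, -8.5, -79.6]
force: [-0.8, -0.2, 0.2]
opening: 0.702
```

Emit:
step_arm(
  increments=[
    [[0,0,0,0,0,0],[0,0,0,0,0,0],[0,0,0,0,0,0],[0,0,0,0,0,0],[0,0,0,0,0,0]],
  ],
  hand=8,
)

```text
t: 15.42
eef_pos: [0.5478, -0.0521, 0.2644]
tcp_rot: [-145.9, -8.5, -79.6]
force: [0.0, 0.6, 3.9]
opening: 0.194
```

```bash
python3 st.py
python3 - <<'E'
from plant import *
from h import *
import pickle
s=get_state();f=grab_frame("wrist");pickle.dump((s,f),open("w6.pkl","wb"))
cv2.imwrite("pics/w6.png",cv2.resize(f["img"][:,:,::-1],None,fx=1.5,fy=1.5))
E
```

```text
t 15.425 x,y err [ -1.87 -57.72] h 55.8 F tool [-0.  -2.3 -3.2] M [-0.07 -0.03 -0.02] op 0.194 rot [-0.0, 0.0, -0.0]
```

View pics/w6.png

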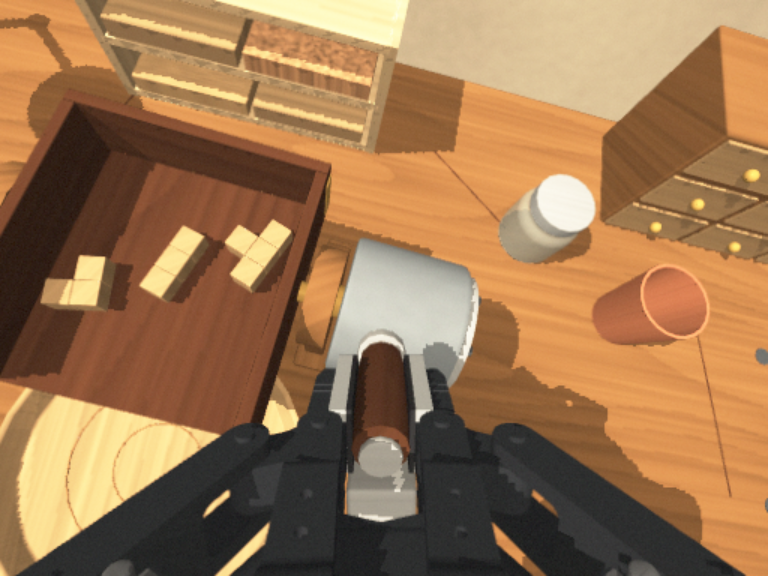

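Emit:
step_arm(
  increments=[
    [[6,-1.2,0,0,0,0],[12.3,-1,0,0,0,0],[22.4,1.5,0,0,0,0],[31.9,5.7,0,0,0,0],[40.5,11.7,0,0,0,0],[47.9,19.1,0,0,0,0],[53.9,27.7,0,0,0,0]],
  ],
)

```text
t: 16.35
eef_pos: [0.5346, -0.1107, 0.2553]
tcp_rot: [-146.1, -8.3, -79.6]
force: [-2.1, 6.9, -0.2]
opening: 0.195
```

```bash
python3 st.py
python3 - <<'E'
from plant import *
from h import *
import pickle
s=get_state();f=grab_frame("wrist")
cv2.imwrite("pics/w7.png",cv2.resize(f["img"][:,:,::-1],None,fx=1.5,fy=1.5))
E
```

```text
t 16.35 x,y err [ 51.41 -28.57] h 54.8 F tool [-7.1  0.2 -1.2] M [-0.48 -1.53  0.03] op 0.195 rot [0.1, 0.2, -0.1]
```

View pics/w7.png

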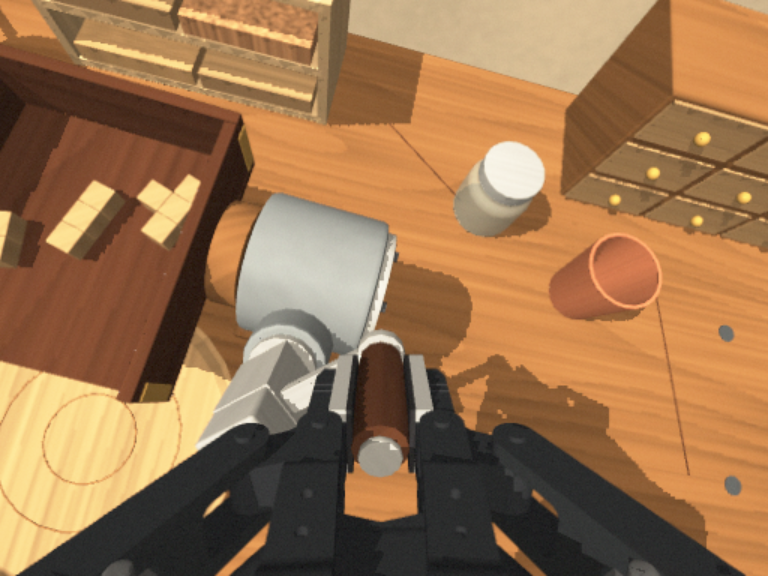

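Run:
```python
import numpy as np
def rows(a,b,st):
    th=np.radians(np.arange(a+st,b+.1,st));t0=np.radians(a)
    return [[round(60*(np.sin(t)-np.sin(t0)),1),round(-60*(np.cos(t)-np.cos(t0)),1),0,0,0,0] for t in th]
print(rows(60,360,15))
```

```text
[[np.float64(6.0), np.float64(14.5), 0, 0, 0, 0], [np.float64(8.0), np.float64(30.0), 0, 0, 0, 0], [np.float64(6.0), np.float64(45.5), 0, 0, 0, 0], [np.float64(0.0), np.float64(60.0), 0, 0, 0, 0], [np.float64(-9.5), np.float64(72.4), 0, 0, 0, 0], [np.float64(-22.0), np.float64(82.0), 0, 0, 0, 0], [np.float64(-36.4), np.float64(88.0), 0, 0, 0, 0], [np.float64(-52.0), np.float64(90.0), 0, 0, 0, 0], [np.float64(-67.5), np.float64(88.0), 0, 0, 0, 0], [np.float64(-82.0), np.float64(82.0), 0, 0, 0, 0], [np.float64(-94.4), np.float64(72.4), 0, 0, 0, 0], [np.float64(-103.9), np.float64(60.0), 0, 0, 0, 0], [np.float64(-109.9), np.float64(45.5), 0, 0, 0, 0], [np.float64(-112.0), np.float64(30.0), 0, 0, 0, 0], [np.float64(-109.9), np.float64(14.5), 0, 0, 0, 0], [np.float64(-103.9), np.float64(-0.0), 0, 0, 0, 0], [np.float64(-94.4), np.float64(-12.4), 0, 0, 0, 0], [np.float64(-82.0), np.float64(-22.0), 0, 0, 0, 0], [np.float64(-67.5), np.float64(-28.0), 0, 0, 0, 0], [np.float64(-52.0), np.float64(-30.0), 0, 0, 0, 0]]
```

Emit:
step_arm(
  increments=[
    [[6,14.5,0,0,0,0],[8,30,0,0,0,0],[6,45.5,0,0,0,0],[0,60,0,0,0,0],[-9.5,72.4,0,0,0,0],[-22,82,0,0,0,0],[-36.4,88,0,0,0,0],[-52,90,0,0,0,0]],
  ],
)

```text
t: 17.4
eef_pos: [0.454, -0.0815, 0.1977]
tcp_rot: [-145.9, -8.5, -79.7]
force: [21.0, -0.7, -8.9]
opening: 0.193
```

```bash
python3 st.py
```

```text
t 17.4 x,y err [ 0.12 61.1 ] h 54.31 F tool [  3.1 -11.7  19.3] M [ 1.1   0.73 -0.01] op 0.193 rot [0.0, -0.0, -0.1]
```

Emit:
step_arm(
  increments=[
    [[-3,-0.2,2,0,0,0],[-5,-0.5,4,0,0,0],[-5,-0.5,4,0,0,0]],
  ],
)

```text
t: 17.77
eef_pos: [0.4546, -0.0777, 0.1951]
tcp_rot: [-146.2, -8.6, -79.7]
force: [-19.8, -4.3, 7.5]
opening: 0.198
```

```bash
python3 st.py;  python3 - <<'E'
from plant import *
from h import *
import pickle
s=get_state();f=grab_frame("wrist")
cv2.imwrite("pics/w8.png",cv2.resize(f["img"][:,:,::-1],None,fx=1.5,fy=1.5))
E
```

```text
t 17.775 x,y err [-3.9  61.19] h 51.98 F tool [  1.8  12.7 -17.4] M [-2.13  0.37 -0.01] op 0.198 rot [0.3, -0.1, 0.0]
```

View pics/w8.png

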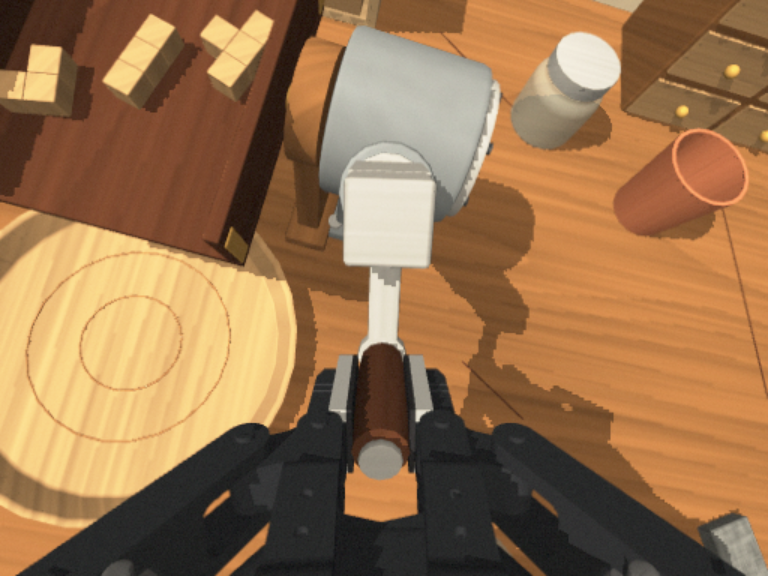

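```bash
cat > rows.py <<'E'
import numpy as np,sys
a,b,st,x0,y0,z=map(float,sys.argv[1:])
th=np.radians(np.arange(a,b+.1,st))
print([[float(round(60*np.sin(t)-x0,1)),float(round(-60*np.cos(t)-y0,1)),z,0,0,0] for t in th])
E
python3 rows.py 195 360 15 -5 59.5 -1.5
```

```text
[[-10.5, -1.5, -1.5, 0, 0, 0], [-25.0, -7.5, -1.5, 0, 0, 0], [-37.4, -17.1, -1.5, 0, 0, 0], [-47.0, -29.5, -1.5, 0, 0, 0], [-53.0, -44.0, -1.5, 0, 0, 0], [-55.0, -59.5, -1.5, 0, 0, 0], [-53.0, -75.0, -1.5, 0, 0, 0], [-47.0, -89.5, -1.5, 0, 0, 0], [-37.4, -101.9, -1.5, 0, 0, 0], [-25.0, -111.5, -1.5, 0, 0, 0], [-10.5, -117.5, -1.5, 0, 0, 0], [5.0, -119.5, -1.5, 0, 0, 0]]
```

Emit:
step_arm(
  increments=[
    [[-10.5,-1.5,-1.5,0,0,0],[-25,-7.5,-1.5,0,0,0],[-37.4,-17.1,-1.5,0,0,0],[-47,-29.5,-1.5,0,0,0],[-53,-44,-1.5,0,0,0],[-55,-59.5,-1.5,0,0,0]],
  ],
)

```text
t: 18.58
eef_pos: [0.4921, -0.0079, 0.2211]
tcp_rot: [-146.1, -8.4, -79.5]
force: [-11.1, 5.7, 7.3]
opening: 0.194
```

```bash
python3 st.py
```

```text
t 18.575 x,y err [-61.27   0.67] h 53.18 F tool [ -6.4   3.5 -12.5] M [-1.33 -0.56  0.04] op 0.194 rot [0.2, 0.2, -0.0]
```

Emit:
step_arm(
  increments=[
    [[2,-15.5,0,0,0,0],[8,-30,0,0,0,0],[17.6,-42.4,0,0,0,0],[30,-52,0,0,0,0],[44.5,-58,0,0,0,0],[60,-60,0,0,0,0]],
  ],
)

```text
t: 19.32
eef_pos: [0.552, -0.0536, 0.2645]
tcp_rot: [-145.9, -8.5, -79.6]
force: [-2.3, 4.4, 3.4]
opening: 0.194
```

```bash
python3 st.py
```

```text
t 19.325 x,y err [  0.36 -60.75] h 53.48 F tool [-4.2 -1.  -4.2] M [-0.5  -0.76  0.02] op 0.194 rot [-0.1, 0.1, -0.0]
```

Forces are mild. Second turn in two calls with a check of the bin.

Emit:
step_arm(
  increments=[
    [[15.5,2,0,0,0,0],[30,8,0,0,0,0],[42.4,17.6,0,0,0,0],[52,30,0,0,0,0],[58,44.5,0,0,0,0],[60,60,0,0,0,0],[58,75.5,0,0,0,0],[52,90,0,0,0,0],[42.4,102.4,0,0,0,0],[30,112,0,0,0,0],[15.5,118,0,0,0,0],[0,120,0,0,0,0]],
  ],
)

```text
t: 20.82
eef_pos: [0.4554, -0.0819, 0.1978]
tcp_rot: [-145.9, -8.6, -79.8]
force: [3.1, -3.5, 3.1]
opening: 0.195
```

```bash
python3 st.py
python3 - <<'E'
from plant import *
from h import *
F=grab_frame("scene");i=F["img"][140:260,190:330];a=cv2.resize(i[:,:,::-1],None,fx=2.8,fy=2.8,interpolation=cv2.INTER_CUBIC)
F=grab_frame("top");i=F["img"][120:240,190:330];b=cv2.resize(i[:,:,::-1],None,fx=2.8,fy=2.8,interpolation=cv2.INTER_CUBIC)
cv2.imwrite("pics/st2.png",np.hstack([a,b]))
E
```

```text
t 20.825 x,y err [ 0.69 60.05] h 53.64 F tool [ 4.4 -3.4 -0.7] M [0.58 0.77 0.  ] op 0.195 rot [-0.0, -0.2, -0.1]
```

View pics/st2.png

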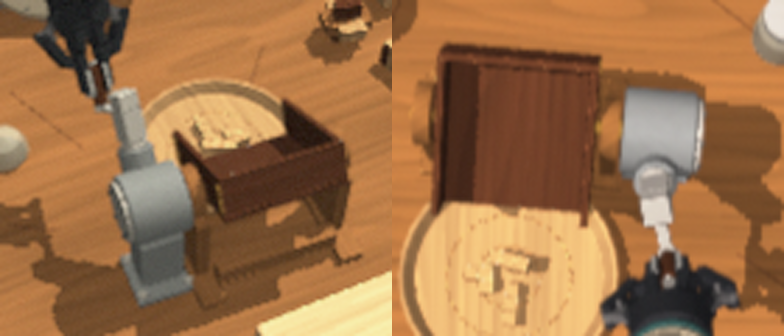

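Emit:
step_arm(
  increments=[
    [[-15.5,-2,0,0,0,0],[-30,-8,0,0,0,0],[-42.4,-17.6,0,0,0,0],[-52,-30,0,0,0,0],[-58,-44.5,0,0,0,0],[-60,-60,0,0,0,0],[-58,-75.5,0,0,0,0],[-52,-90,0,0,0,0],[-42.4,-102.4,0,0,0,0],[-30,-112,0,0,0,0],[-15.5,-118,0,0,0,0],[0,-120,0,0,0,0]],
  ],
)

```text
t: 22.42
eef_pos: [0.5519, -0.0531, 0.2644]
tcp_rot: [-145.9, -8.4, -79.5]
force: [-3.9, 3.5, 4.6]
opening: 0.194
```

Emit:
step_arm(
  increments=[
    [[15.5,2,0,0,0,0],[30,8,0,0,0,0],[42.4,17.6,0,0,0,0],[52,30,0,0,0,0],[58,44.5,0,0,0,0],[60,60,0,0,0,0],[60,60,0,0,0,0]],
  ],
)

```text
t: 23.3
eef_pos: [0.5135, -0.1256, 0.2391]
tcp_rot: [-146.0, -8.4, -79.6]
force: [-4.0, 3.8, 4.7]
opening: 0.193
```

```bash
python3 st.py
python3 - <<'E'
from plant import *
from h import *
import pickle
F=grab_frame("scene");i=F["img"][140:260,190:330];a=cv2.resize(i[:,:,::-1],None,fx=2.8,fy=2.8,interpolation=cv2.INTER_CUBIC)
G=grab_frame("top");i=G["img"][120:260,190:330];b=cv2.resize(i[:,:,::-1],None,fx=4,fy=4,interpolation=cv2.INTER_CUBIC)
pickle.dump((F,G),open("f9.pkl","wb"))
cv2.imwrite("pics/st3.png",a);cv2.imwrite("pics/st3b.png",b)
E
```

```text
t 23.3 x,y err [59.7   0.77] h 53.29 F tool [-3.7 -0.3 -6.2] M [-0.05 -0.93  0.07] op 0.193 rot [0.1, 0.1, -0.1]
```

View pics/st3.png

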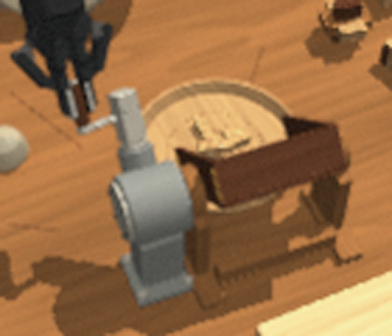

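View pics/st3b.png

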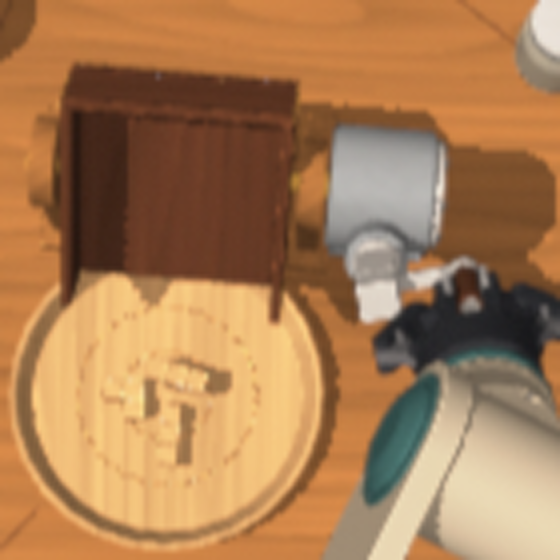

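Run:
```python
from h import *
import pickle
F,G=pickle.load(open("f9.pkl","rb"))
O=np.array([.602,.0748,0])
for ph in (0,40,43,45,47,50):
    c,s_=np.cos(np.radians(ph)),np.sin(np.radians(ph));r=[]
    for y in (83,-83):
        for x,z in [(75,42),(-100,42)]:
            r.append(O+TX*(x*c-z*s_)/1e3+TY*y/1e3+TZ*(.140+(x*s_+z*c)/1e3))
    print(ph,((proj(G,r)-[190,120])*4).round(0).tolist(),((proj(F,r)-[190,140])*2.8).round(0).tolist())
```

```text
0 [[73.0, 59.0], [50.0, 293.0], [300.0, 73.0], [284.0, 309.0]] [[346.0, 167.0], [284.0, 70.0], [222.0, 208.0], [168.0, 105.0]]
40 [[61.0, 101.0], [62.0, 317.0], [296.0, 117.0], [283.0, 332.0]] [[333.0, 121.0], [279.0, 105.0], [208.0, 161.0], [167.0, 140.0]]
43 [[60.0, 106.0], [63.0, 316.0], [296.0, 122.0], [283.0, 331.0]] [[331.0, 118.0], [279.0, 108.0], [207.0, 157.0], [167.0, 143.0]]
45 [[60.0, 110.0], [64.0, 315.0], [296.0, 125.0], [283.0, 330.0]] [[330.0, 115.0], [279.0, 111.0], [206.0, 155.0], [168.0, 146.0]]
47 [[59.0, 114.0], [64.0, 314.0], [296.0, 129.0], [283.0, 329.0]] [[329.0, 113.0], [280.0, 113.0], [205.0, 153.0], [168.0, 148.0]]
50 [[59.0, 119.0], [65.0, 312.0], [295.0, 135.0], [283.0, 327.0]] [[328.0, 110.0], [280.0, 117.0], [204.0, 150.0], [169.0, 152.0]]
```

Emit:
step_arm(
  increments=[
    [[0,0,0.5,0,0,0],[0,0,0.5,0,0,0],[0,0,0,0,0,0],[0,0,0,0,0,0]],
  ],
  hand=32,
)

```text
t: 23.9
eef_pos: [0.5139, -0.1258, 0.2387]
tcp_rot: [-146.0, -8.5, -79.6]
force: [-0.3, -0.5, -0.2]
opening: 0.369
```

Emit:
step_arm(
  increments=[
    [[0,0,-10,0,0,0],[0,0,-30,0,0,0],[0,0,-60,0,0,0],[0,0,-90,0,0,0],[0,0,-110,0,0,0],[0,0,-110,0,0,0],[0,0,-110,0,0,0]],
  ],
)

```text
t: 24.78
eef_pos: [0.4509, -0.1235, 0.3283]
tcp_rot: [-146.0, -8.5, -79.6]
force: [0.4, 0.5, 0.3]
opening: 0.376
```

```bash
python3 st.py
python3 - <<'E'
from plant import *
from h import *
import pickle
s=get_state();f=grab_frame("wrist");pickle.dump((s,f),open("w9.pkl","wb"))
cv2.imwrite("pics/w9.png",cv2.resize(f["img"][:,:,::-1],None,fx=1.5,fy=1.5))
F=grab_frame("scene");i=F["img"][140:260,190:330];a=cv2.resize(i[:,:,::-1],None,fx=5,fy=5,interpolation=cv2.INTER_CUBIC)
cv2.imwrite("pics/st4.png",a)
E
```

```text
t 24.775 x,y err [59.79  0.86] h 162.27 F tool [-0.4 -0.6 -0. ] M [-0.3  -0.11 -0.01] op 0.376 rot [0.1, 0.0, -0.0]
```

View pics/w9.png

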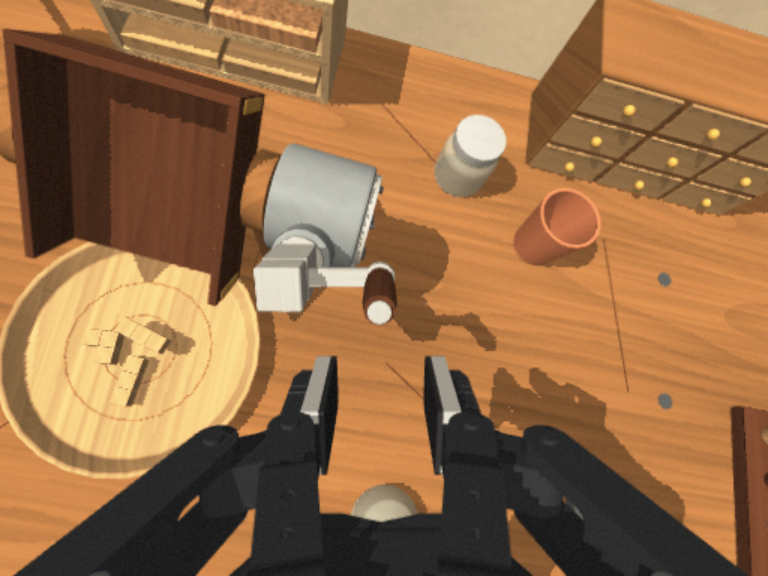

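View pics/st4.png

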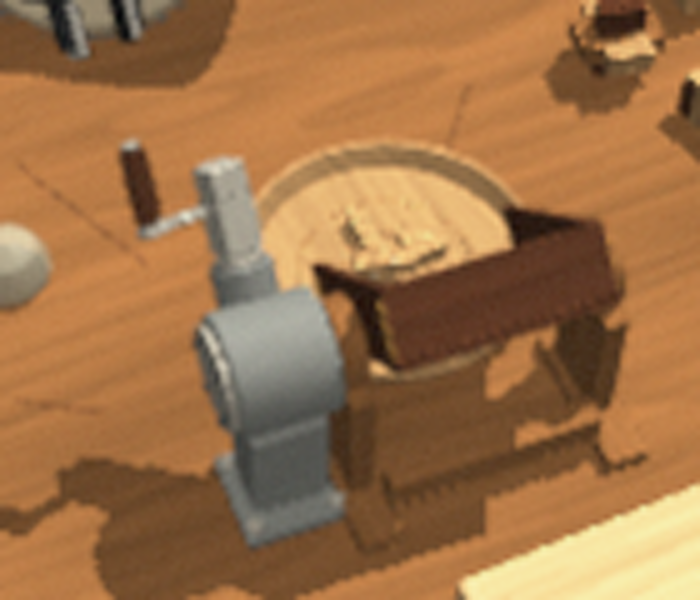

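Emit:
step_arm(
  increments=[
    [[-30,0,0,0,0,0],[-61,1,0,0,0,0],[-61,1,30,0,0,0],[-61,1,60,0,0,0],[-61,1,85,0,0,0],[-61,1,92,0,0,0],[-61,1,92,0,0,0],[-61,1,92,0,0,0]],
  ],
  hand=0,
)

```text
t: 25.88
eef_pos: [0.492, -0.0664, 0.2453]
tcp_rot: [-145.9, -8.5, -79.6]
force: [-0.2, -0.5, 0.0]
opening: -0.0
```

```bash
python3 st.py
```

```text
t 25.875 x,y err [-0.82  0.81] h 71.83 F tool [ 0.5  0.2 -0.1] M [-0.3  -0.12 -0.01] op -0.0 rot [-0.0, -0.0, -0.0]
```

Emit:
step_arm(
  increments=[
    [[0,0,2,0,0,0],[0,0,4,0,0,0],[0,0,6,0,0,0],[0,0,7,0,0,0]],
  ],
)

```text
t: 26.38
eef_pos: [0.496, -0.0664, 0.2382]
tcp_rot: [-146.0, -8.5, -79.6]
force: [-0.5, -0.0, 0.2]
opening: -0.001
```

```bash
python3 st.py
```

```text
t 26.375 x,y err [-1.12  1.59] h 63.76 F tool [-0.   0.3 -0.5] M [-0.27 -0.06  0.  ] op -0.001 rot [0.1, 0.0, -0.0]
```

Emit:
step_arm(
  increments=[
    [[0,0,1,0,0,0],[0,0,2,0,0,0],[0,0,2.5,0,0,0],[0,0,2.5,0,0,0]],
  ],
)

```text
t: 26.88
eef_pos: [0.4974, -0.0664, 0.2375]
tcp_rot: [-145.9, -8.5, -79.6]
force: [-7.4, 1.2, 7.0]
opening: 0.002
```

```bash
python3 st.py
```

```text
t 26.875 x,y err [-0.93  0.86] h 62.41 F tool [ -1.5   1.8 -10. ] M [-0.8  -0.35 -0.01] op 0.002 rot [0.0, -0.0, -0.0]
```

Emit:
step_arm(
  increments=[
    [[0,0,1,0,0,0],[0,0,1,0,0,0]],
  ],
)

```text
t: 27.12
eef_pos: [0.4979, -0.0665, 0.2377]
tcp_rot: [-145.9, -8.6, -79.6]
force: [-16.4, 2.5, 11.8]
opening: -0.001
```

```bash
python3 st.py
```

```text
t 27.125 x,y err [-0.79  0.36] h 62.29 F tool [ -3.6   6.  -19.1] M [-1.27 -0.57  0.02] op -0.001 rot [-0.0, -0.0, 0.0]
```

Emit:
step_arm(
  increments=[
    [[0,0,-15,0,0,0],[0,0,-50,0,0,0],[0,0,-100,0,0,0],[0,0,-130,0,0,0],[0,0,-130,0,0,0],[0,0,-130,0,0,0]],
  ],
)

```text
t: 27.88
eef_pos: [0.4237, -0.0639, 0.3406]
tcp_rot: [-146.1, -8.5, -79.6]
force: [-1.0, -0.1, 0.2]
opening: 0.0
```

```bash
python3 st.py
python3 - <<'E'
from plant import *
from h import *
import pickle
s=get_state();f=grab_frame("wrist")
Fo,Co=pickle.load(open("f0.pkl","rb"))
G=grab_frame("top");H=grab_frame("scene")
cv2.imwrite("pics/end_w.png",cv2.resize(f["img"][:,:,::-1],None,fx=1.5,fy=1.5))
cv2.imwrite("pics/end_t.png",cv2.resize(G["img"][:,:,::-1],None,fx=1.5,fy=1.5))
for t in ["tray_floor","cup","paperweight","burr","puzzle_box","spool","jar","duster"]:
    for n,P in (("top",G),("scene",H)):
        r=cut_out(t,P)
        if r: print(t,n,np.array(r[0]["box"]).round(1),np.array(Co[t,n]["box"]).round(1))
for t in ["piece_l_mid","piece_i_mid","piece_t_mid"]:
    r=cut_out(t,f)
    if r: print(t,r[0]["conf"],r[0]["box"])
E
```

```text
t 27.875 x,y err [-1.24  2.09] h 189.19 F tool [-0.   0.8 -0.7] M [-0.3  -0.11  0.02] op 0.0 rot [0.1, 0.1, -0.0]
tray_floor top [190.6 189.9 272.4 256.9] [191.1 195.7 269.4 259.4]
tray_floor scene [240.8 171.3 295.3 218.3] [240.2 170.  289.  198.3]
cup top [355.  140.5 378.8 164.9] [353.5 141.5 380.4 166.3]
cup scene [173.5 256.2 190.5 285.7] [167.8 259.  190.7 287.3]
paperweight top [109.6 174.9 128.6 193.1] [309.5 247.  332.8 271.6]
paperweight scene [182.3 188.1 199.  200. ] [182.4 187.9 200.7 201.2]
burr top [122.1 245.2 150.5 271.3] [122.7 242.9 150.8 272.7]
burr scene [304.2 139.4 320.5 156. ] [305.8 141.1 320.4 157.4]
puzzle_box top [109.4 207.6 130.7 238.4] [108.6 208.8 133.  238.9]
puzzle_box scene [325.5 146.8 349.9 169.5] [325.  152.6 351.4 171.2]
spool top [228.1 205.3 243.1 217.4] [109.8 175.6 127.6 191.7]
spool scene [349.4 172.4 362.3 188.7] [349.1 171.9 363.9 191.7]
jar top [317.7 119.9 342.5 142.8] [319.4 117.2 341.1 143. ]
duster top [382.5 237.1 412.9 294. ] [381.5 237.  413.4 294.1]
duster scene [115.7 199.2 150.9 227.5] [118.2 197.6 149.9 225.8]
piece_l_mid 0.92 [104.2, 209.8, 127.3, 234.7]
piece_i_mid 0.87 [126.0, 225.9, 144.3, 261.4]
piece_t_mid 0.73 [130.2, 206.9, 158.3, 224.8]
```

View pics/end_w.png

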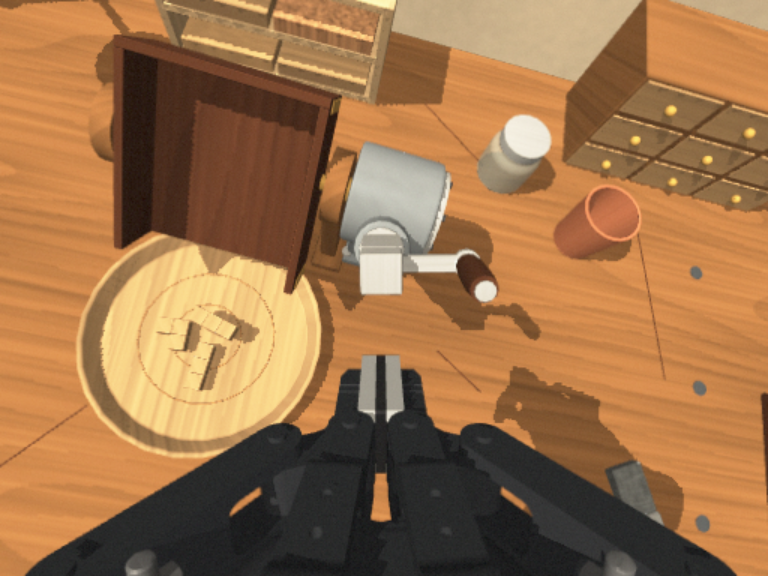

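View pics/end_t.png

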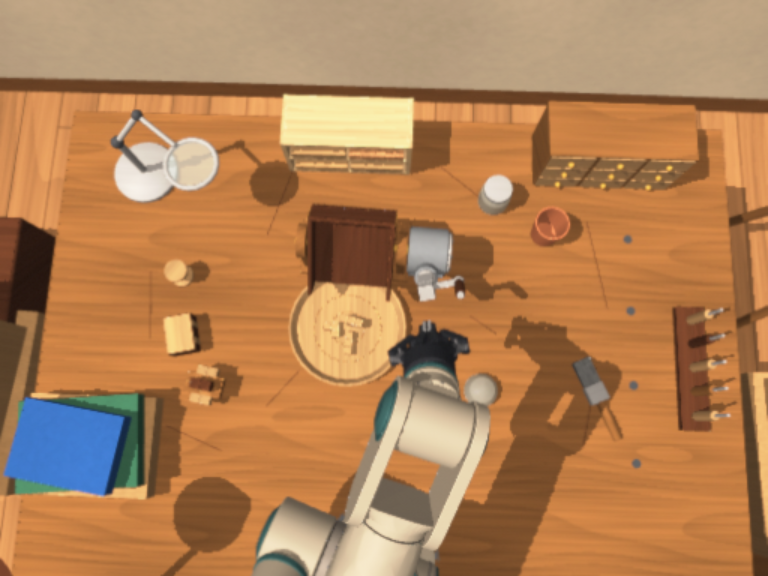

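```bash
python3 -c "
from plant import *
print(hand_in())"
```

```text
the job is handed in; nothing more can be done
None
```

The crank is seated on the shaft, the bin is tipped to about 44°, and all three puzzle pieces are in the tray. I handed the job in at about 28 s with the gripper clear of everything.

I picked the crank up by its hub and lined it up with the square shaft from wrist camera views. It slid on without jamming and met the collar with about 28 N of push. I then held the wooden grip and wound it about 2¼ turns clockwise.

**Last checks:**
- **Crank:** after winding, I pressed the hub's end with closed fingers. It stopped 62.3 mm above the collar's estimated position under 19 N. The hub is 62 mm tall, so it is fully home. While unheld it leans about 3°, which I put down to the socket's clearance.
- **Bin:** the tilt comes from comparing the top view with a model of the bin; I had no direct reading of the joint.
- **Pieces:** all three show lying in the tray in the wrist and top pictures.
- **Everything else:** the tray and bystanders match their starting places in the pictures.

**Disagreements:**
- In the last top view the detector put the paperweight and spool in wrong places. Both still match their starting places in the scene view.
- The jar was not detected in the last scene view, but the top view places it where it was.
- The tray's outline now looks larger because the tipped bin uncovers more of it. Its lower rim has not moved.

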